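# Catch the tray trolley on the gravity rail

### The job

Draw the gate bolt so that the trolley rolls freely down the gravity rail past the first index post, then catch it softly by its nose plate with the fingers, without toppling the plunger that stands on it, and bring it to rest with the front of its nose plate level with the second index post, never letting it reach the end stop. Touch neither trolley nor plunger before the nose has passed the first post, and leave the parts tray and the bottle alone. The program finishes while the fingers are still holding the trolley there against the slope, after a steady hold of about two seconds.

Things in the scene. Friction and masses are not known exactly. Their poses are not given: they have to be found in the camera images.
- rail: Gravity rail fixed to the bench, 830 mm long, two aluminium rails 86 mm wide over all. Origin on the bench, on the rail's centre line. z up; y along the rail UPHILL (trolley rolls to -y, drop 35 mm per m); -x side: bolt, on a grey block at x -175 to -55, y 237 to 287, 120 mm high; +x side: posts. Rail tops 81 mm high at y 270, 65 at y -190. End stop block at y -290, 105 mm high.
- trolley (a joint): Distance s (m) the trolley has rolled: 0 on the bolt, 0.15 nose level with post 1, 0.46 with post 2, 0.56 at the end stop. Nose front at rail y = 0.27 - s. Nominal 0.9 kg (truly 0.9 to 1.4 times that) plus plunger, drag 1.26 N per m/s, no dry friction: starts at 0.34 m/s2, time constant 0.87 s towards 0.30 m/s, about 2.3 s to post 2. Holding it on the slope takes about 0.4 N.
- nose (a point): Middle of the upper edge of the front (downhill) face of the trolley's nose plate: upright aluminium plate 60 mm wide (across), 12 thick, 70 high. This point is 170 mm above the bench at the start, 154 mm at post 2. Behind it a drawbar 30 mm wide, top 39 mm below this point, leads to the deck. The trolley stays level, axes parallel to the rail's.
- deck (a point): Middle of the trolley's deck, 147 mm uphill of the nose plate's front face, on the deck's upper face, 48 mm below the nose plate's upper edge. The deck is a cream plastic tray 100 mm (across) by 110 mm with a rim 16 mm high over all.
- plunger: Plunger standing upright on the trolley's deck: steel foot 30 mm across and 10 mm high, stem 18 mm across, black head 38 mm across; 150 mm high, 0.2 kg, centre of mass about 95 mm up. Origin at the centre of its underside, z along it. It is top-heavy and loose: a sudden speed change of the trolley of about 0.15 m/s, or braking harder than about 1.4 m/s^2, topples it.
- bolt (a joint): Travel in m of the gate bolt, which crosses the rail in front of the nose plate: 0 fully in, grows as it is drawn out sideways towards the rail's -x (towards the robot), stop at 0.06. The trolley is free beyond 0.03. Stiff: about 2 N to slide; it stays where it is left.
- knob (a point): Centre of the top of the bolt's upright round steel pin handle, 16 mm across and 60 mm high above the 16 mm square bolt; with the bolt in, at rail x = -110 mm, y = 262 mm, 178 mm above the bench. It moves with the bolt.
- post1 (a point): Top centre of the first (uphill) index post, an upright steel strip 16 mm wide (along the rail), 8 mm thick, 135 mm above the bench, at rail x = 82 mm, y = 120 mm.
- post2 (a point): Top centre of the second (downhill) index post, the same kind of strip, at rail x = 82 mm, y = -190 mm.
- tray: Bystander: cream divided parts tray 100 x 160 x 45 mm on the bench beyond the rail. Origin at the centre of its underside.
- bottle: Bystander: white bottle 60 mm across, 150 mm high, past the downhill end of the rail. Origin at the centre of its underside.
Not all that is in view belongs to the job. What is meant by the plunger is not white, and is the larger of those in its own colour.

How it is judged:
By the outcome, as a careful person would: the job done as asked, in the order asked, and still so for the second after the job is handed in, while the arm keeps its last pose, push and grip.
It also fails if it takes over 32 s, if anything falls off the work surface, if the arm or the gripper's body presses on something with over 40 N, if the wrist force passes 120 N, or if a joint passes its speed limit or range.

### The arm

A 7-joint arm with a two-finger parallel gripper is mounted at the origin on the work surface. World frame = base frame: x ahead of the robot, y to its left, z up, the work surface at z = 0. Lengths are in m, angles in rad, forces in N, time in s.
With the tool pointing down it reaches from about 0.425 to 0.925 m from the base axis. Payload 6.8 kg.
Tool frame: the origin (TCP) lies at the very end of the fingers, on their centre line; the grasp point (between the pads) lies 19 mm behind it; z points along the fingers, y is the line along which they close (so a half turn about z gives the same grasp; the last joint's range is limited). The gripper opens to 88 mm and grips with 3 to 60 N. Pads are 20 mm wide; open, the fingers measure 115 mm over their backs; the gripper's body (75 mm by 178 mm) begins 61 mm behind the grasp point.
Start: joints at [1.087, 0.477, 0.022, 1.555, -0.011, 1.109, -0.083], TCP at [0.248, -0.628, 0.223] pointing down, gripper open.
Joint ranges: [-2.96, 2.96], [-0.34, 2.1], [-1.41, 1.46], [0.24, 2.44], [-1.37, 4.51], [0.17, 1.92], [-2.96, 2.96]. Speed limits (rad/s): [2.39, 2.39, 3.14, 3.14, 3.14, 3.14, 3.14].

### API

Orientations are given as a rotation vector (axis times angle).
In Python, from workcell import get_state, snapshot, camera_info, ticket gives the robot as it stands.
- The arm moves only by the tool jog_arm, never from a script. Its argument "rows" is a list that holds one entry, the list of rows, each a list of 7 numbers: the turn, a rotation vector about the tool's x, y, z as a fraction of full scale, then the shift along the tool's x, y, z as a fraction of full scale, then the closure, from -1 (fully open) to 1 (shut). In form: [[[wx, wy, wz, x, y, z, jaw], ...]]. A call has 1 to 10 rows; each row shifts and turns the commanded pose from where the row before left it, along the tool's axes as they then stand; what a row does not reach is not made up. Full scale, the value 1, is 40 mm for a shift and 180 degrees for a turn. A row lasts 1/12 s, in which the tool goes at most 41.7 mm and 7.16 degrees, less where a joint would pass 70% of its speed; a pose out of reach is approached as far as the arm can. A call with a number of a shift or a turn outside -1 to 1 is refused whole. A call with a gripper value outside its range is refused whole. The fingers move at their own pace and stop on an object; "newtons" is the grip in N (left out, the last holds). Time passes only in rows, so rows that do not move let the fingers close. It gives the time, the measured TCP pose, the force, the opening and the grip force at its end, in the units of the state.
- get_state(): the state, without advancing time (a new reading comes with each control period).
- snapshot(name): name is "scene" or "top"; returns (picture, depth): 384x512x3 uint8, blue, green, red; 384x512 float32, m along the optical axis (not along the pixel's ray), 0 where there is no reading.
- camera_info(name): a dict with "intrinsics" (3x3 intrinsics, pixels), "T" (4x4, takes a point from camera to world coordinates). Camera axes: x right, y down, z forward; pixel columns grow to the right and rows downward; lengths in m; the calibration is good to about 2 mm. A picture is of the moment at which its call begins. camera_info takes no time and is no camera call.
- ticket.sign_off(): hands the job in; it is judged then, once.
The state is a dict: "clock": time; "qpos": joint angles; "joint_vel": joint speeds; "joint_torque": joint torques, N m; "tcp_pos": TCP position; "orientation": TCP orientation; "ft_force": force on the tool from outside, world axes, zero at the start; "moment": the same for the moment, N m; "opening": opening from 0.0 (shut) to 1.0 (fully open); "finger_force": force on a finger pad.
Only numpy, scipy, OpenCV 4.12 (cv2) and the standard library are available. Lean on these libraries where they do the work, as an engineer would, in place of code of your own. Each camera call takes 0.05 s, during which the arm holds its last target. There are 200 camera calls.

## Working session

There is one attempt and no reset: what is moved stays moved. The work goes in short steps, Python scripts to look and compute and a tool call to move; the robot and the scene stay as the last step left them, time stands still between calls to the robot, and variables do not carry over. Pictures are saved under pics/ and viewed, at most 10 in all, crops included, and the job is handed in when it is done.

Besides the shell and the picture viewer there is one more tool, called after "Call:" as name(argument=value, ...), one argument or row to a line, values as JSON. jog_arm: Moves the arm, as the interface text tells. Its arguments: {"type":"object","properties":{"rows":{"type":"array","items":{"type":"array","items":{"type":"array","items":{"type":"number"}}}},"newtons":{"type":"number"}},"required":["rows"]}

```bash
mkdir -p pics; ls
python3 - <<'E'
from workcell import *
import cv2,numpy as np
for n in("scene","top"):
    p,d=snapshot(n); cv2.imwrite(f"pics/{n}0.png",p); np.savez(f"{n}0.npz",p=p,d=d)
    c=camera_info(n); print(n,np.round(c["intrinsics"],1).tolist(),np.round(c["T"],3).tolist())
s=get_state();print(s)
E
```

```text
pics
scene [[497.2, 0.0, 256.2], [0.0, 497.2, 185.8], [0.0, 0.0, 1.0]] [[-0.593, 0.536, -0.601, 1.514], [0.805, 0.412, -0.426, 0.67], [0.019, -0.736, -0.676, 1.16], [0.0, 0.0, 0.0, 1.0]]
top [[358.5, 0.0, 257.4], [0.0, 358.5, 196.1], [0.0, 0.0, 1.0]] [[-0.004, -0.991, 0.137, 0.422], [-1.0, 0.0, -0.029, 0.042], [0.029, -0.137, -0.99, 1.19], [0.0, 0.0, 0.0, 1.0]]
{'clock': 0.1, 'qpos': array([ 1.08689505,  0.47766956,  0.02231758,  1.55629834, -0.01148738,
        1.10928618, -0.08307224]), 'joint_vel': array([-0.00132297, -0.00315752, -0.00085519, -0.00190766, -0.00148139,
       -0.00113047, -0.0005516 ]), 'joint_torque': array([ 4.56967871e-03, -5.84089172e+01,  1.54005233e+00, -2.73316991e+01,
       -5.41438675e-02,  1.29874682e-02,  2.76439198e-05]), 'tcp_pos': array([ 0.24755202, -0.62741629,  0.22183347]), 'orientation': array([-3.08481724e+00, -5.86680429e-01,  6.16221382e-04]), 'ft_force': array([-0.20486142,  0.27639465,  0.07883115]), 'moment': array([-0.00087786,  0.04917315, -0.02578722]), 'finger_force': 0.0, 'opening': 0.9985728520649032}
```

View pics/scene0.png

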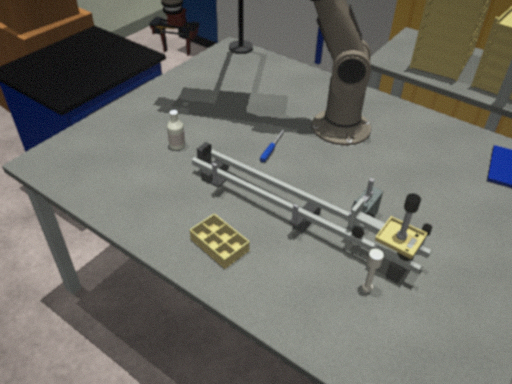

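View pics/top0.png

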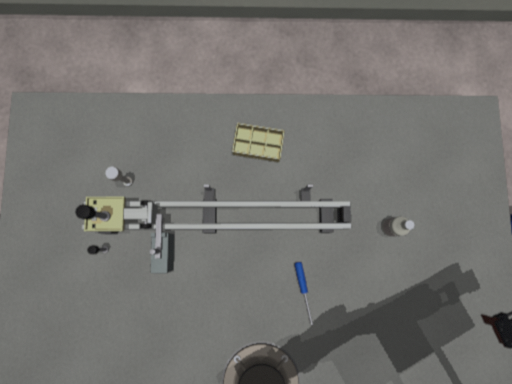

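The scene picture shows the trolley with its plunger at (405,225), knob (370,188), end stop (205,155), tray (220,240) and bottle (176,130). In the top picture the rail runs from column 350 (downhill) to 85 (uphill), with posts at (207,186) and (309,186).
Plunger candidates in the top view are black (85,212) on the deck, small black (93,249) on the bench and white (112,174) on the bench. The first fits, since it is black, the larger of the two black ones, and stands on the deck. I'll confirm it in a crop.

```bash
cat > h.py <<'E'
import numpy as np,cv2
from workcell import *
def cast(n,uv,z):
    c=camera_info(n);K=np.array(c["intrinsics"]);T=np.array(c["T"])
    r=T[:3,:3]@np.linalg.solve(K,[uv[0],uv[1],1.]);o=T[:3,3]
    return o+r*(z-o[2])/r[2]
def proj(n,P):
    c=camera_info(n);K=np.array(c["intrinsics"]);T=np.array(c["T"])
    q=K@(T[:3,:3].T@(np.asarray(P)-T[:3,3]));return q[:2]/q[2]
def cloud(n,d):
    c=camera_info(n);K=np.array(c["intrinsics"]);T=np.array(c["T"])
    v,u=np.indices(d.shape);q=np.stack([(u-K[0,2])/K[0,0]*d,(v-K[1,2])/K[1,1]*d,d],-1)
    return q@T[:3,:3].T+T[:3,3]
E
python3 - <<'E'
from h import *
t=np.load("top0.npz");s=np.load("scene0.npz")
a=cv2.resize(t["p"][150:290,70:230],None,fx=3.5,fy=3.5,interpolation=3)[:, :400]
b=cv2.resize(s["p"][160:300,330:445],None,fx=3.5,fy=3.5,interpolation=3)
a=cv2.resize(t["p"][150:290,70:180],None,fx=3.5,fy=3.5,interpolation=3)
cv2.imwrite("pics/crop1.png",np.hstack([a,b]))
c=cv2.resize(t["p"][170:250,190:360],None,fx=4.6,fy=4.6,interpolation=3)
cv2.imwrite("pics/crop2.png",c)
E
```

```text
(no output)
```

View pics/crop1.png

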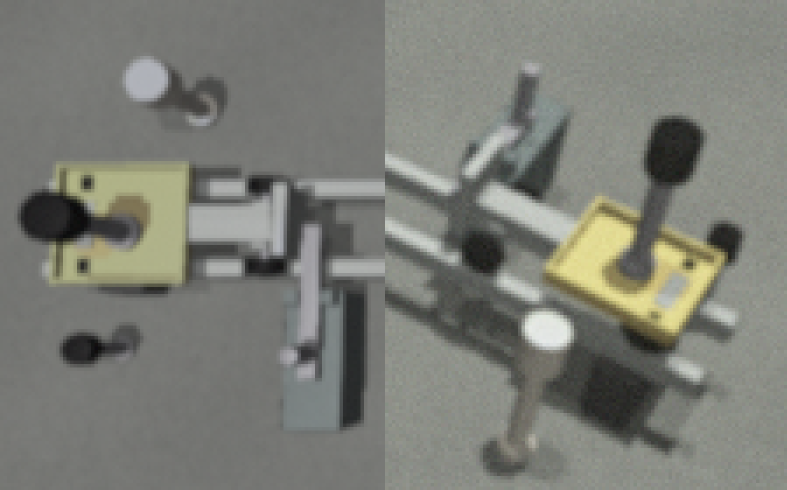

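View pics/crop2.png

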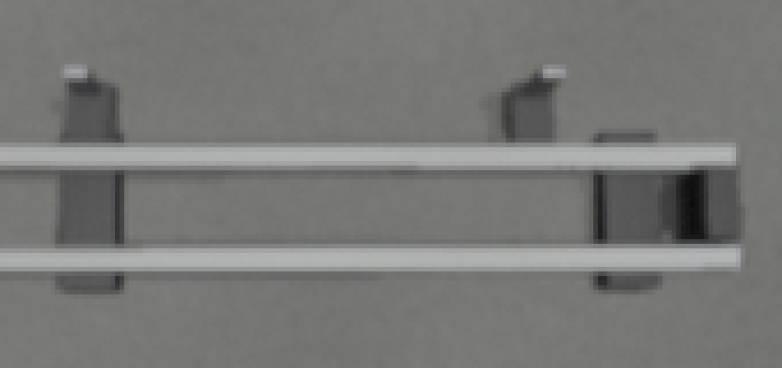

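The crops confirm it: the large black plunger stands on the deck, the small black one and the white one stand on the bench. In full top pixels, the post tops are about (206.3,185.7) and (310.4,185.7), the knob about (152,251), and the nose plate edge about x=152, y=202..222.

Run:
```python
from h import *
t=np.load("top0.npz");p=t["p"];g=p.min(2).astype(float)
def cen(x0,x1,y0,y1,th):
    w=np.clip(g[y0:y1,x0:x1]-th,0,None);y,x=np.mgrid[y0:y1,x0:x1];return (w*x).sum()/w.sum(),(w*y).sum()/w.sum(),w.sum()
a=cen(201,212,182,189,140);b=cen(304,317,182,189,140)
print(a,b); print(g[246:258,147:164].astype(int)); print(g[198:226:3,144:160].astype(int)); print(g[198:230,150].astype(int))
P1=cast("top",a,.135);P2=cast("top",b,.135);print(P1,P2,np.linalg.norm(P1-P2),"want .310")
d=(P1-P2)[:2];d/=np.linalg.norm(d);print("yaw deg",np.degrees(np.arctan2(-d[0],d[1])))
ex=np.array([d[1],-d[0]]);O=(P1+P2)[:2]/2-ex*.082-d*(-.035);print("origin",O)
for nm,r in dict(knob=(-.110,.262,.178),nose=(0,.27,.17),noseL=(-.03,.27,.17),noseR=(.03,.27,.17),stop=(0,-.29,.105),p1=(.082,.12,.135),p2=(.082,-.19,.135)).items():
    w=np.r_[O+ex*r[0]+d*r[1],r[2]];print(nm,w.round(4),"top",proj("top",w).round(1),"scene",proj("scene",w).round(1))
C=cloud("top",t["d"])
for nm,(u,v) in dict(knob=(152,251),nose=(150,212),p1=(206,186),p2=(310,186)).items(): print(nm,C[v,u].round(4))
```

```text
(np.float64(205.88888888888889), np.float64(185.14141414141415), np.float64(99.0)) (np.float64(309.7792207792208), np.float64(185.05194805194805), np.float64(77.0))
[[114 116 114 111 110 119 120 127 148 155 147 145 144 121  79  88 120]
 [114 114 114 111 110 119 118 125 141 137 117 110 112 102  75  90 120]
 [113 114 113 113 115 122 112 109 114 101  87  88  91  84  70  91 121]
 [114 114 117 124 132 137 126 101  76  62  59  65  74  74  73 102 122]
 [115 115 123 138 149 156 156 133  78  49  49  50  59  66  79 113 124]
 [114 115 127 145 156 165 170 156  90  49  49  52  58  63  80 116 126]
 [115 116 126 146 156 165 169 147  87  57  59  72  86  77  81 117 125]
 [114 115 122 135 148 158 147 121  91  88  96 113 124  92  83 116 126]
 [112 114 112 117 130 138 124 112 124 133 140 152 149  95  80 116 125]
 [113 114 112 115 119 123 120 129 154 161 163 168 156  95  78 115 126]
 [113 114 114 118 121 121 123 134 160 166 168 169 155  93  78 117 126]
 [113 114 114 118 123 123 122 133 155 158 156 157 144  93  86 119 126]]
[[114 117 116 115 116 115 115 118 120 118 118 115 116 117 118 117]
 [ 41  44  44  
[... 758 characters left out ...]
.60179862 -0.14622563  0.135     ] 0.31040598241928136 want .310
yaw deg 0.08144352681029444
origin [0.51952834 0.04386061]
knob [0.4092 0.3057 0.178 ] top [151.8 251. ] scene [371.1 179.4]
nose [0.5191 0.3139 0.17  ] top [151.  211.7] scene [355.7 203. ]
noseL [0.4891 0.3138 0.17  ] top [150.6 222.3] scene [360.6 197.2]
noseR [0.5491 0.3139 0.17  ] top [151.4 201.2] scene [350.7 208.9]
stop [ 0.5199 -0.2461  0.105 ] top [341.2 213.1] scene [206.9 146.8]
p1 [0.6014 0.164  0.135 ] top [206.  185.1] scene [295.  205.3]
p2 [ 0.6018 -0.146   0.135 ] top [309.7 185.1] scene [213.6 163.8]
knob [0.409  0.305  0.1783]
nose [0.5181 0.3165 0.1708]
p1 [0.5988 0.1638 0.1348]
p2 [ 0.5988 -0.1467  0.1358]
```

Everything agrees: the post spacing is 310.4 mm, and the knob and nose predictions match the pixels and depth. The rail origin is (0.5195, 0.0439) with its axes parallel to the world's. I'll close the fingers, align the tool and move over the bench at a safe height.

Call:
jog_arm(
  rows=[
    [[0,0,0.03,0.9,0,0,1],[0,0,0.03,0.9,0,0,1],[0,0,0.03,0.9,0,0,1],[0,0,0.03,0.9,0,0,1],[0,0,0,0.3,-0.95,0,1],[0,0,0,0.3,-0.95,0,1],[0,0,0,0.3,-0.95,0,1],[0,0,0,0.3,-0.95,0,1],[0,0,0,0.3,-0.95,0,1],[0,0,0,0.3,-0.95,0,1]],
  ],
  newtons=20,
)

```text
clock: 0.93
tcp_pos: [0.4593, -0.3647, 0.2223]
orientation: [-3.141, 0.002, 0.001]
ft_force: [-0.1, -0.1, 0.4]
opening: 0.284
finger_force: 0.0
```

```bash
cat >> h.py <<'E'
O=np.array([.5195,.0439])
def deckpix(p):
    hsv=cv2.cvtColor(p,cv2.COLOR_BGR2HSV)
    m=cv2.inRange(hsv,(20,70,90),(38,255,255)); n,l,st,c=cv2.connectedComponentsWithStats(m)
    return [(st[i,4],*c[i].round(1),*st[i,:4]) for i in range(1,n) if st[i,4]>150]
def deckw(s): return [O[0],O[1]+.27-s+.147,.170-.035*s-.048+.008]
E
python3 - <<'E'
from h import *
print(deckpix(np.load("scene0.npz")["p"])); print(deckpix(np.load("top0.npz")["p"]))
for s in(0,.15,.3,.46): print(s,proj("scene",deckw(s)),proj("top",deckw(s)))
s=get_state();print(s["tcp_pos"],s["orientation"],s["opening"])
E
```

```text
[(np.int32(7336), np.float64(458.5), np.float64(37.3), np.int32(389), np.int32(0), np.int32(123), np.int32(93)), (np.int32(166), np.float64(386.0), np.float64(83.6), np.int32(379), np.int32(75), np.int32(15), np.int32(19)), (np.int32(1147), np.float64(444.5), np.float64(104.6), np.int32(401), np.int32(83), np.int32(89), np.int32(45)), (np.int32(156), np.float64(505.8), np.float64(127.2), np.int32(498), np.int32(117), np.int32(14), np.int32(21)), (np.int32(1811), np.float64(219.3), np.float64(240.5), np.int32(190), np.int32(215), np.int32(59), np.int32(53)), (np.int32(1002), np.float64(400.1), np.float64(236.9), np.int32(376), np.int32(216), np.int32(52), np.int32(42))]
[]
0 [400.46514535 235.8980116 ] [104.07966926 212.90827607]
0.15 [352.31682722 213.69760922] [156.08457669 212.9823989 ]
0.3 [308.44970708 193.47119725] [207.16023328 213.05519727]
0.46 [265.76271043 173.78892093] [260.64449036 213.13142862]
[ 0.45932368 -0.36467258  0.22230132] [-3.14127369e+00  1.96566057e-03  9.28307371e-04] 0.2835083584132386
```

Call:
jog_arm(
  rows=[
    [[0,0,0,0,-1,0,1],[0,0,0,0,-1,0,1],[0,0,0,0,-1,0,1],[0,0,0,0,-1,0,1],[0,0,0,0,-1,0,1],[0,0,0,0,-1,0,1],[0,0,0,0,-1,0,1],[0,0,0,0,-1,0,1],[0,0,0,0,-1,0,1],[0,0,0,0,-1,0,1]],
  ],
)

```text
clock: 1.77
tcp_pos: [0.4591, 0.035, 0.2226]
orientation: [3.141, -0.002, -0.0]
ft_force: [1.0, 0.5, -0.3]
opening: 0.006
finger_force: 0.0
```

Call:
jog_arm(
  rows=[
    [[0,0,0,0,-1,0,1],[0,0,0,0,-1,0,1],[0,0,0,0,-1,0,1],[0,0,0,0,-1,0,1],[0,0,0,0,-1,0,1],[0,0,0,-0.2,-0.9,0,1],[0,0,0,-0.2,-0.7,0,1],[0,0,0,0,-0.15,0.3,1],[0,0,0,0,0,0.5,1],[0,0,0,0,0,0,1]],
  ],
)

```text
clock: 2.6
tcp_pos: [0.4421, 0.302, 0.1871]
orientation: [3.138, 0.0, -0.008]
ft_force: [-1.7, -0.7, -0.5]
opening: 0.003
finger_force: 0.0
```

Call:
jog_arm(
  rows=[
    [[0,0,0,0,-0.1,0.5,1],[0,0,0,0,0,0.5,1],[0,0,0,0,0,0.4,1],[0,0,0,0,0,0,1]],
  ],
)

```text
clock: 2.93
tcp_pos: [0.4429, 0.3046, 0.132]
orientation: [3.138, -0.004, -0.007]
ft_force: [0.3, -0.7, -0.7]
opening: 0.007
finger_force: 0.0
```

Run:
```python
from h import *
p,d=snapshot("scene");q,e=snapshot("top")
a=cv2.resize(p[140:290,310:440],None,fx=3,fy=3,interpolation=3);b=cv2.resize(q[150:300,80:210],None,fx=3,fy=3,interpolation=3)
cv2.imwrite("pics/c3.png",np.hstack([a,b]));print(get_state()["tcp_pos"])
print([x for x in deckpix(p) if x[2]>150])
```

```text
[0.44433314 0.30636047 0.13484075]
[(np.int32(1796), np.float64(219.4), np.float64(240.5), np.int32(190), np.int32(215), np.int32(59), np.int32(53)), (np.int32(1017), np.float64(399.8), np.float64(237.0), np.int32(375), np.int32(217), np.int32(53), np.int32(41))]
```

View pics/c3.png

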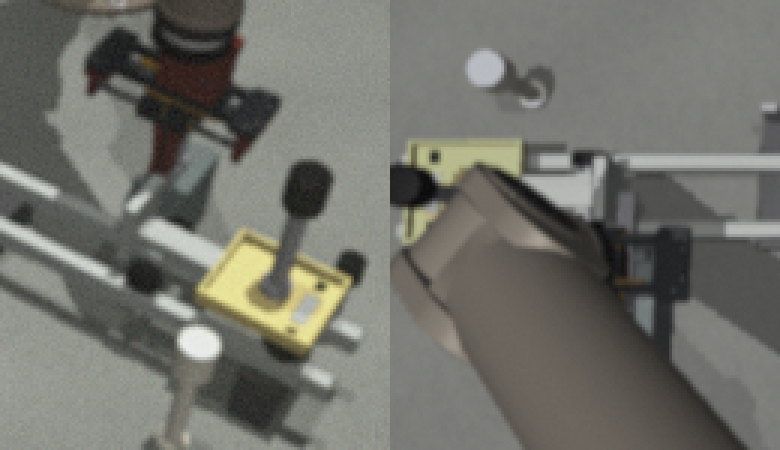

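Scene crop: the closed fingers stand beside the knob (crop (165,150)), the plunger is upright and the trolley hasn't moved. Next I draw the bolt and move diagonally ahead of the trolley.

Call:
jog_arm(
  rows=[
    [[0,0,0,-0.4,0,0,1],[0,0,0,-0.4,0,0,1],[0,0,0,-0.4,0,0,1],[0,0,0,-0.4,0,0,1],[0,0,0,0.3,0.5,0,1],[0,0,0,0.4,0.85,0,1],[0,0,0,0.45,0.85,0,1],[0,0,0,0.45,0.85,0,1],[0,0,0,0.45,0.85,0,1],[0,0,0,0.45,0.85,0,1]],
  ],
)

```text
clock: 3.87
tcp_pos: [0.4815, 0.1154, 0.1366]
orientation: [-3.141, 0.002, -0.005]
ft_force: [1.1, 0.1, 0.4]
opening: 0.009
finger_force: 0.0
```

```bash
cat > look.py <<'E'
from h import *
import sys
from scipy.optimize import brentq
def look(n="scene"):
    t=get_state()["clock"];p,d=snapshot(n)
    c=[x for x in deckpix(p) if x[2]>150 and x[1]>245]
    for x in c:
        s=brentq(lambda s:proj("scene",deckw(s))[0]-x[1],-.3,.9)
        print("t %.3f s %.4f noseY %.4f pix"%(t,s,O[1]+.27-s),x,"row exp %.1f"%proj("scene",deckw(s))[1])
    return p
if __name__=="__main__":
    p=look();s=get_state();print(s["clock"],s["tcp_pos"].round(4),s["ft_force"].round(2))
E
python3 look.py
```

```text
t 3.867 s 0.0497 noseY 0.2642 pix (np.int32(970), np.float64(384.0), np.float64(229.7), np.int32(360), np.int32(209), np.int32(51), np.int32(42)) row exp 228.3
3.9167 [0.4851 0.1071 0.1364] [ 2.37 -4.99 -0.21]
```

Call:
jog_arm(
  rows=[
    [[0,0,0,0.45,0.85,0.1,1],[0,0,0,0.4,0.7,0.1,1],[0,0,0,0,0.1,0,1]],
  ],
)

```text
clock: 4.17
tcp_pos: [0.517, 0.045, 0.1277]
orientation: [3.139, -0.015, 0.005]
ft_force: [-0.4, -0.1, -0.3]
opening: 0.004
finger_force: 0.0
```

```bash
python3 look.py; python3 look.py
```

```text
t 4.167 s 0.0999 noseY 0.2140 pix (np.int32(911), np.float64(367.9), np.float64(222.4), np.int32(345), np.int32(204), np.int32(49), np.int32(39)) row exp 220.9
4.2167 [0.5156 0.0468 0.1277] [ 0.25 -0.3  -0.31]
t 4.217 s 0.1094 noseY 0.2045 pix (np.int32(913), np.float64(364.9), np.float64(220.9), np.int32(342), np.int32(202), np.int32(49), np.int32(39)) row exp 219.5
4.2667 [0.5147 0.0494 0.1277] [0.06 0.49 0.93]
```

Call:
jog_arm(
  rows=[
    [[0,0,0,0,0,0,1],[0,0,0,0,0,0,1],[0,0,0,0,0,0,1]],
  ],
)

```text
clock: 4.52
tcp_pos: [0.5135, 0.0528, 0.1272]
orientation: [-3.141, -0.002, -0.001]
ft_force: [0.5, 1.2, 0.3]
opening: 0.007
finger_force: 0.0
```

```bash
python3 look.py
```

```text
t 4.517 s 0.1718 noseY 0.1421 pix (np.int32(860), np.float64(345.7), np.float64(212.0), np.int32(322), np.int32(193), np.int32(50), np.int32(38)) row exp 210.6
4.5667 [0.5136 0.0527 0.1271] [0.31 0.12 0.38]
```

The nose is past post 1 (s=0.172, v≈0.22 m/s), and the tool face is about 65 mm ahead of it. I run just under trolley speed, let it come up gently on the fingers, then brake at about 0.35 m/s².

Call:
jog_arm(
  rows=[
    [[0,0,0,0,0,0,1],[0,0,0,0,0.12,0,1],[0,0,0,0,0.28,0,1],[0,0,0,0,0.4,0,1],[0,0,0,0,0.45,0,1],[0,0,0,0,0.45,0,1],[0,0,0,0,0.45,0,1],[0,0,0,0,0.45,0,1],[0,0,0,0,0.45,0,1],[0,0,0,0,0.4,0,1]],
  ],
)

```text
clock: 5.4
tcp_pos: [0.5131, -0.0895, 0.1266]
orientation: [3.141, -0.004, -0.001]
ft_force: [-0.3, -0.1, -0.1]
opening: 0.003
finger_force: 0.0
```

Call:
jog_arm(
  rows=[
    [[0,0,0,0,0.34,0,1],[0,0,0,0,0.28,0,1],[0,0,0,0,0.22,0,1],[0,0,0,0,0.16,0,1],[0,0,0,0,0.11,0,1],[0,0,0,0,0.06,0,1],[0,0,0,0,0.02,0,1],[0,0,0,0,0,0,1]],
  ],
)

```text
clock: 6.07
tcp_pos: [0.5136, -0.134, 0.1266]
orientation: [-3.141, 0.001, 0.0]
ft_force: [0.1, 0.3, -0.2]
opening: 0.007
finger_force: 0.0
```

Run:
```python
from look import *
p=look();s=get_state();print(s["clock"],s["tcp_pos"].round(4),s["ft_force"].round(2))
q,e=snapshot("top")
a=cv2.resize(p[90:290,180:380],None,fx=2,fy=2,interpolation=3);b=cv2.resize(q[130:290,190:350],None,fx=2.5,fy=2.5,interpolation=3)
cv2.imwrite("pics/c4.png",np.hstack([a,b]))
```

```text
t 6.067 s 0.4403 noseY -0.1264 pix (np.int32(717), np.float64(270.8), np.float64(177.5), np.int32(249), np.int32(161), np.int32(46), np.int32(33)) row exp 176.1
6.1167 [ 0.5137 -0.1337  0.1267] [-0.94  0.05 -0.7 ]
```

View pics/c4.png

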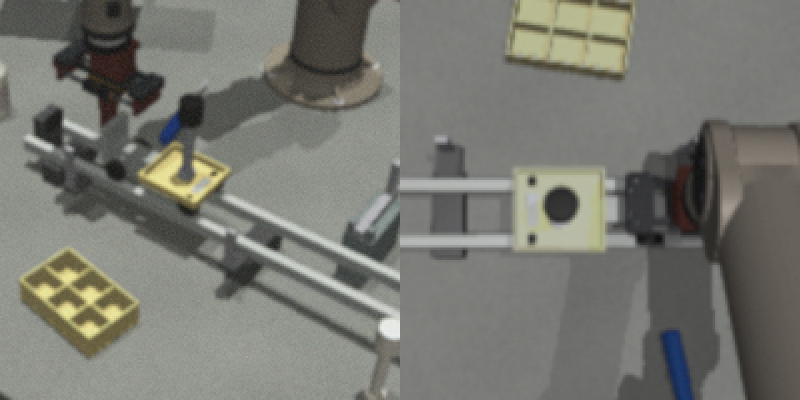

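Scene crop: the trolley is resting against the fingers (nose plate near crop (115,130)), the plunger is upright at (188,140), and post 2 is just ahead at (65,165). I refine the nose position with the top view's deck, differenced against the first top picture.

```bash
cat > topm.py <<'E'
from look import *
def m(p,name,zs):
    hsv=cv2.cvtColor(p,cv2.COLOR_BGR2HSV);k=cv2.inRange(hsv,(20,40,90),(40,255,255))
    k[:190]=0;k[240:]=0
    n,l,st,c=cv2.connectedComponentsWithStats(k);i=1+np.argmax(st[1:,4]);x,y,w,h,a=st[i]
    # subpixel front/back edge: use blue-to-mean saturation profile on free rows
    f=(hsv[:,:,1].astype(float))
    b=np.array(st[i]);r=[]
    for edge,sg in((x,-1),(x+w-1,1)):
        pr=np.median(f[[y+3,y+4,y+h-5,y+h-4],:][:,edge-6:edge+7],0)
        lo,hi=pr.min(),pr.max();th=(lo+hi)/2;q=pr if sg>0 else pr[::-1]
        j=[j for j in range(12) if q[j]>=th>q[j+1]][-1];t=j+(q[j]-th)/(q[j]-q[j+1])
        u=edge-6+t if sg>0 else edge+6-t
        r.append(u)
    Y=[cast("top",(u,y+h/2),zs)[1] for u in r]
    print(name,b,np.round(r,2),"Y back,front",np.round(Y,4),"len",round(Y[0]-Y[1],4),"nose",round(Y[1]-.092,4),round(Y[0]-.202,4))
E
python3 - <<'E'
from topm import *
m(np.load("top0.npz")["p"],"start",.132)
q,_=snapshot("top");m(q,"now",.117);look();s=get_state();print(s["clock"],s["tcp_pos"].round(4),s["ft_force"].round(2))
for n in("post2",):print(proj("scene",[.6015,-.1461,.135]))
E
```

```text
start [  84  197   41   35 1041] [ 84.42 124.41] Y back,front [0.5166 0.401 ] len 0.1156 nose 0.309 0.3146
now [237 198  35  33 242] [234.98 271.56] Y back,front [ 0.078  -0.0318] len 0.1098 nose -0.1238 -0.124
t 6.217 s 0.4403 noseY -0.1264 pix (np.int32(716), np.float64(270.8), np.float64(177.5), np.int32(249), np.int32(161), np.int32(46), np.int32(33)) row exp 176.1
6.2667 [ 0.5137 -0.1338  0.1267] [ 0.17  0.3  -1.23]
[213.65166364 163.72258639]
```

Call:
jog_arm(
  rows=[
    [[0,0,0,0,0.02,0,1],[0,0,0,0,0.05,0,1],[0,0,0,0,0.08,0,1],[0,0,0,0,0.1,0,1],[0,0,0,0,0.1,0,1],[0,0,0,0,0.08,0,1],[0,0,0,0,0.06,0,1],[0,0,0,0,0.04,0,1],[0,0,0,0,0.02,0,1],[0,0,0,0,0,0,1]],
  ],
)

```text
clock: 7.1
tcp_pos: [0.5135, -0.1566, 0.1266]
orientation: [3.142, -0.002, -0.0]
ft_force: [0.4, -1.3, 0.2]
opening: 0.007
finger_force: 0.1
```

Call:
jog_arm(
  rows=[
    [[0,0,0,0,0,0,1],[0,0,0,0,0,0,1],[0,0,0,0,0,0,1],[0,0,0,0,0,0,1]],
  ],
)

```text
clock: 7.43
tcp_pos: [0.5135, -0.1562, 0.1267]
orientation: [-3.142, 0.001, 0.0]
ft_force: [0.1, -0.1, -0.3]
opening: 0.003
finger_force: 0.2
```

Run:
```python
from topm import *
q,_=snapshot("top");m(q,"now",.116);p=look();s=get_state();print(s["clock"],s["tcp_pos"].round(4),s["ft_force"].round(2))
cv2.imwrite("pics/c5.png",cv2.resize(p[100:220,180:320],None,fx=5,fy=5,interpolation=3))
for n,w in dict(noseL=(.4895,-.1461,.154),noseR=(.5495,-.1461,.154),post=(.6015,-.1461,.135)).items():print(n,(proj("scene",w)-[180,100])*5)
```

```text
now [244 198  36  33 248] [242.46 279.12] Y back,front [ 0.0556 -0.0547] len 0.1103 nose -0.1467 -0.1464
t 7.483 s 0.4634 noseY -0.1495 pix (np.int32(697), np.float64(264.9), np.float64(174.9), np.int32(243), np.int32(159), np.int32(46), np.int32(33)) row exp 173.4
7.5333 [ 0.5136 -0.1563  0.1266] [-0.12  0.02 -0.27]
noseL [276.26295123 210.2349308 ]
noseR [218.91656588 255.10019539]
post [168.2583182  318.61293196]
```

View pics/c5.png

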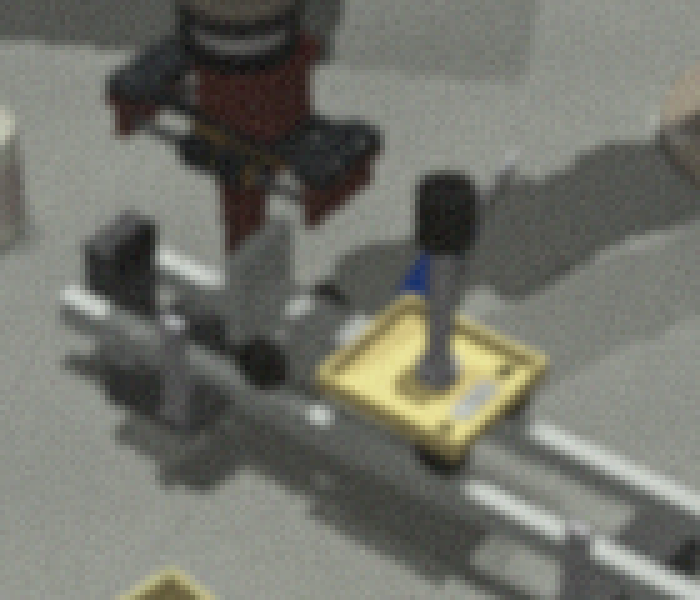

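The picture shows the trolley resting on the fingers, the plunger upright at (437,270), and the nose front level with post 2 (172,318). The top view gives nose y ≈ -0.1465 against a target of -0.146. Now the steady hold.

Call:
jog_arm(
  rows=[
    [[0,0,0,0,0,0,1],[0,0,0,0,0,0,1],[0,0,0,0,0,0,1],[0,0,0,0,0,0,1],[0,0,0,0,0,0,1],[0,0,0,0,0,0,1],[0,0,0,0,0,0,1],[0,0,0,0,0,0,1],[0,0,0,0,0,0,1],[0,0,0,0,0,0,1]],
  ],
)

```text
clock: 8.37
tcp_pos: [0.5136, -0.1564, 0.1267]
orientation: [3.142, -0.002, 0.0]
ft_force: [-0.1, -0.4, -0.2]
opening: 0.005
finger_force: 0.2
```

Call:
jog_arm(
  rows=[
    [[0,0,0,0,0,0,1],[0,0,0,0,0,0,1],[0,0,0,0,0,0,1],[0,0,0,0,0,0,1],[0,0,0,0,0,0,1],[0,0,0,0,0,0,1],[0,0,0,0,0,0,1],[0,0,0,0,0,0,1],[0,0,0,0,0,0,1],[0,0,0,0,0,0,1]],
  ],
)

```text
clock: 9.2
tcp_pos: [0.5135, -0.1564, 0.1266]
orientation: [3.142, -0.002, -0.0]
ft_force: [-0.2, 0.0, -0.4]
opening: 0.007
finger_force: 0.2
```

Run:
```python
from topm import *
q,_=snapshot("top");m(q,"now",.116);look();s=get_state();print(s["clock"],s["tcp_pos"].round(4))
ticket.sign_off()
```

```text
now [244 198  36  33 261] [242.54 279.25] Y back,front [ 0.0554 -0.0551] len 0.1104 nose -0.1471 -0.1466
t 9.250 s 0.4634 noseY -0.1495 pix (np.int32(696), np.float64(264.9), np.float64(175.0), np.int32(243), np.int32(159), np.int32(46), np.int32(33)) row exp 173.4
9.3 [ 0.5135 -0.1564  0.1267]
the job is handed in; nothing more can be done
```

Job handed in at 9.3 s: I drew the bolt and caught the trolley softly after post 1. The fingers held it for about two seconds, nose front level with post 2 (about 1 mm off by the top camera, 3 mm by the scene camera), plunger upright in the last picture viewed.

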